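# Find the parts case that rattles and hold it out over the dish

## Task

A loose steel roller is shut in one of the three sealed parts cases; the other two are packed solid and weigh about the same. Swing the retaining bar a quarter-turn to its open stop and, working from left to right, lift each case well clear of the board, rock it end to end - first its far end, then its near end, a good 20 degrees down, giving a loose part time to roll and knock - and set it back in its own pocket. Finish while holding the case that rattled, level and still, a hand's breadth above the middle of the turned wooden dish where I will open it, with the other two seated in their pockets, the bar still open and nothing round about knocked out of place.

Things in the scene. Friction and masses are not known exactly. Their poses are not given: they have to be found in the camera images.
- case_left: one of three identical sealed grey parts cases, rigid, 110 long (x) x 56 wide (y) x 50 mm high, about 0.4 kg (varies a little), in the left pocket. Origin: centre of its underside; x along its length to the far, hinged end; z up; a clasp stands out 5 mm at the near end. The long sides are flat: grip across the 56 mm at mid-length. Cases stand 90 mm apart, 34 mm free between them. One holds a 30 mm steel roller of 0.24 kg, free to roll 74 mm end to end.
- case_middle: one of three identical sealed grey parts cases, rigid, 110 long (x) x 56 wide (y) x 50 mm high, about 0.4 kg (varies a little), in the middle pocket. Origin: centre of its underside; x along its length to the far, hinged end; z up; a clasp stands out 5 mm at the near end. The long sides are flat: grip across the 56 mm at mid-length. Cases stand 90 mm apart, 34 mm free between them. One holds a 30 mm steel roller of 0.24 kg, free to roll 74 mm end to end.
- case_right: one of three identical sealed grey parts cases, rigid, 110 long (x) x 56 wide (y) x 50 mm high, about 0.4 kg (varies a little), in the right pocket. Origin: centre of its underside; x along its length to the far, hinged end; z up; a clasp stands out 5 mm at the near end. The long sides are flat: grip across the 56 mm at mid-length. Cases stand 90 mm apart, 34 mm free between them. One holds a 30 mm steel roller of 0.24 kg, free to roll 74 mm end to end.
- pocket_left (a point): centre of the floor of the left routed pocket (left as the robot sees it, left is +y), 118 x 64 mm, 8 mm deep: a case has 4 mm to spare all round. x along its length, away from the robot. The plywood carrier board is 18 mm thick and screwed down; pocket floors are 10 mm above the bench, case lids 60 mm.
- pocket_middle (a point): centre of the floor of the middle routed pocket (middle as the robot sees it, left is +y), 118 x 64 mm, 8 mm deep: a case has 4 mm to spare all round. x along its length, away from the robot. The plywood carrier board is 18 mm thick and screwed down; pocket floors are 10 mm above the bench, case lids 60 mm.
- pocket_right (a point): centre of the floor of the right routed pocket (right as the robot sees it, left is +y), 118 x 64 mm, 8 mm deep: a case has 4 mm to spare all round. x along its length, away from the robot. The plywood carrier board is 18 mm thick and screwed down; pocket floors are 10 mm above the bench, case lids 60 mm.
- bar (a joint): retaining bar of flat steel, 20 x 4 x 322 mm, swinging level 2 mm above the lids about a pivot at the board's left end (top 66 mm above the bench). 0 = closed, across the near ends of all cases (board's -y), none can be lifted; pi/2 = open stop, pointing away from the robot (board's +x), left of the cases. Opens counterclockwise from above; 0.15 N m friction, stays where left.
- bar_knob (a point): top centre of the upright black knob on the bar, 140 mm from the pivot axis: 18 mm in diameter, 31 mm tall, top 97 mm above the bench; can be pinched from above or pushed.
- bar_pivot (a point): the bar's upright pivot axis, at the height of the bar's underside; its post is 22 mm in diameter, the nut on it tops out at 74 mm above the bench. Two 8 mm stop pins, 70 mm above the bench, stand at the board's near right corner and left side. Its x axis is the board's x (away from the robot).
- dish: a shallow turned wooden dish, 209 mm in diameter, 33 mm high, standing loose on the bench beyond the carrier board. Origin: centre of its underside.
- wax_tin: bystander: a round tin with a wooden-looking lid, 73 mm in diameter, 30 mm high, to the right of the board; origin at the centre of its underside.
- try_square: bystander: a small try square lying flat, 115 x 183 mm, to the right of the board; origin at the centre of its underside.
- offcut: bystander: a dark wooden offcut, 50 x 70 x 20 mm, lying flat behind the board; origin at the centre of its underside.
Mind the look-alikes: they are no part of the job. Leave any purple look-alike of the case_middle alone.

How it is judged (in metres and radians):
On the way, in this order (a step that is already met when the one before it is completed fails the run):
1. the retaining bar is swung a quarter-turn clear of the cases, to its open stop (value of joint bar above 1.48 rad), for 0.1 s.
2. the left case is held up clear of its pocket and tipped with its far end down by more than 14 degrees (height (world z) of case_left above 0.05 m and contact force between the fingers and case_left above 1 N and angle between case_left's own x axis and vertical above 1.821 rad), for 0.05 s.
3. the left case is held up clear of its pocket and tipped with its near (clasp) end down by more than 14 degrees (height (world z) of case_left above 0.05 m and contact force between the fingers and case_left above 1 N and angle between case_left's own x axis and vertical below 1.321 rad), for 0.05 s.
4. the middle case is held up clear of its pocket and tipped with its far end down by more than 14 degrees (height (world z) of case_middle above 0.05 m and contact force between the fingers and case_middle above 1 N and angle between case_middle's own x axis and vertical above 1.821 rad), for 0.05 s.
5. the middle case is held up clear of its pocket and tipped with its near (clasp) end down by more than 14 degrees (height (world z) of case_middle above 0.05 m and contact force between the fingers and case_middle above 1 N and angle between case_middle's own x axis and vertical below 1.321 rad), for 0.05 s.
6. the right case is held up clear of its pocket and tipped with its far end down by more than 14 degrees (height (world z) of case_right above 0.05 m and contact force between the fingers and case_right above 1 N and angle between case_right's own x axis and vertical above 1.821 rad), for 0.05 s.
7. the right case is held up clear of its pocket and tipped with its near (clasp) end down by more than 14 degrees (height (world z) of case_right above 0.05 m and contact force between the fingers and case_right above 1 N and angle between case_right's own x axis and vertical below 1.321 rad), for 0.05 s.
At the end, for the whole second after the job is handed in: The case with the loose roller is gripped, still, level within 10 degrees, its underside 90 to 300 mm above the bench, its centre within 60 mm of the dish's, not touching it; the others lie released in their own pockets (within 10 mm, flat on the floor); the bar is open (over 1.40 rad) (value of joint bar above 1.4 rad and ((distance between roller and case_left below 0.075 m and height (world z) of case_left between 0.09 and 0.3 m and angle between case_left's own z axis and vertical below 0.17 rad and horizontal distance between case_left and dish below 0.06 m and contact force between the fingers and case_left above 1.5 N and linear speed of case_left below 0.05 m/s and contact force between case_left and dish below 0.3 N and horizontal distance between case_middle and pocket_middle below 0.01 m and height (world z) of each of case_middle, case_right below 0.0145 m and angle between each of case_middle, case_right's own z axis and vertical below 0.06 rad and contact force between the fingers and case_middle below 0.5 N and linear speed of each of case_middle, case_right below 0.03 m/s and horizontal distance between case_right and pocket_right below 0.01 m and contact force between the fingers and case_right below 0.5 N) or (distance between roller and case_middle below 0.075 m and height (world z) of case_middle between 0.09 and 0.3 m and angle between case_middle's own z axis and vertical below 0.17 rad and horizontal distance between case_middle and dish below 0.06 m and contact force between the fingers and case_middle above 1.5 N and linear speed of case_middle below 0.05 m/s and contact force between case_middle and dish below 0.3 N and horizontal distance between case_left and pocket_left below 0.01 m and height (world z) of each of case_left, case_right below 0.0145 m and angle between each of case_left, case_right's own z axis and vertical below 0.06 rad and contact force between the fingers and case_left below 0.5 N and linear speed of each of case_left, case_right below 0.03 m/s and horizontal distance between case_right and pocket_right below 0.01 m and contact force between the fingers and case_right below 0.5 N) or (distance between roller and case_right below 0.075 m and height (world z) of case_right between 0.09 and 0.3 m and angle between case_right's own z axis and vertical below 0.17 rad and horizontal distance between case_right and dish below 0.06 m and contact force between the fingers and case_right above 1.5 N and linear speed of case_right below 0.05 m/s and contact force between case_right and dish below 0.3 N and horizontal distance between case_left and pocket_left below 0.01 m and height (world z) of each of case_left, case_middle below 0.0145 m and angle between each of case_left, case_middle's own z axis and vertical below 0.06 rad and contact force between the fingers and case_left below 0.5 N and linear speed of each of case_left, case_middle below 0.03 m/s and horizontal distance between case_middle and pocket_middle below 0.01 m and contact force between the fingers and case_middle below 0.5 N))); the arm keeps its last pose, push and grip.
It fails at once if the dish is knocked more than 3 cm out of place (distance of dish from where it was at the start of the episode above 0.03 m).
It fails at once if the wax tin is knocked more than 3 cm out of place (distance of wax_tin from where it was at the start of the episode above 0.03 m).
It fails at once if the try square is knocked more than 3 cm out of place (distance of try_square from where it was at the start of the episode above 0.03 m).
It fails at once if the offcut is knocked more than 3 cm out of place (distance of offcut from where it was at the start of the episode above 0.03 m).
It fails at once if a case is turned on its side or over (tipped by more than 70 degrees) (angle between any of case_left, case_middle, case_right's own z axis and vertical above 1.22 rad).
It also fails if it takes over 72 s, if anything falls off the work surface, if the arm or the gripper's body presses on something with over 40 N, if the wrist force passes 120 N, or if a joint passes its speed limit or range.

## Robot

A 6-joint arm with a two-finger parallel gripper is mounted at the origin on a cart in front of the work surface, level with it; the furniture and walls round the work are solid. World frame = base frame: x ahead of the robot, y to its left, z up, the work surface at z = 0. Lengths are in m, angles in degrees, forces in N, time in s.
With the tool pointing down it reaches from about 0.35 to 0.875 m from the base axis. Payload 4.2 kg.
Tool frame: the origin (TCP) lies at the centre of the arm's flange, where the gripper is bolted on; the fingertips stand 182 mm ahead of it and the grasp point (between the pads) lies 164 mm ahead of it (r.nose_length is the distance from the TCP to the fingertips, in m); z points along the fingers, y is the line along which they close (so a half turn about z gives the same grasp; the last joint's range is limited). The gripper opens to 87 mm and grips with 3 to 60 N. Pads are 19 mm wide; open, the fingers measure 117 mm over their backs; the gripper's body (75 mm by 190 mm) begins 51 mm behind the grasp point.
Start: joints at [82.712, 22.042, 0.453, 0, -68.411, -14.817], TCP at [0.235, 0.579, 0.405] pointing down, gripper open.
Joint ranges: [-179.83, 179.83], [-69.29, 118.12], [-61.27, 80.66], [-181.25, 117.63], [-171.15, -9.14], [-177.46, 177.46]. Speed limits (degrees/s): [159.86, 159.86, 180, 180, 180, 180].

## Interface

Orientations are given as a 3x3 rotation matrix whose columns are the frame's x, y, z axes.
In Python, from station import r, vision gives the robot as it stands. The module is installed in compiled form; this text tells all that it offers.
- The arm moves only by the shell command python3 -m creep 'ROWS'. ROWS is JSON, a list of rows, each a list of 7 numbers: the opening, from -1 (shut) to 1 (fully open), then the shift along the tool's x, y, z in mm, then the turn, a rotation vector about the tool's x, y, z in degrees. A call has 1 to 8 rows; each row is the pose to reach, as a shift and turn from the pose commanded when the call began, along the tool's axes at that moment; what a row does not reach only later rows make up. A row lasts 1/12 s, in which the tool goes at most 41.7 mm and 7.16 degrees, less where a joint would pass 70% of its speed; a pose out of reach is approached as far as the arm can. A call with a gripper value outside its range is refused whole. The fingers move at their own pace and stop on an object; the grip force is fixed at half the most. Time passes only in rows, so rows that repeat a pose let the fingers close. It gives the time, the measured TCP pose, the force, the opening and the grip force at its end, in the units of the state.
- r.sense(): the state, without advancing time (a new reading comes with each control period).
- vision.capture(name): name is "scene" or "top"; returns (picture, depth): 384x512x3 uint8, red, green, blue; 384x512 float32, m along the optical axis (not along the pixel's ray), 0 where there is no reading.
- vision.camera_model(name): a dict with "vertical_fov" (degrees; the focal length in pixels is half the picture's height over the tangent of half this angle, whatever the lens; pixels are square), "cx", "cy" (the principal point, pixels), "extrinsics" (4x4, takes a point from camera to world coordinates). Camera axes: x right, y down, z forward; pixel columns grow to the right and rows downward; lengths in m; the calibration is good to about 2 mm. A picture is of the moment at which its call begins. camera_model takes no time and is no camera call.
- r.finish_job(): hands the job in; it is judged then, once.
Trained networks look in the newest picture that a camera, given by its name, has taken for a name from the list of things; names that differ only in an ending like _2 or _b are one class to them, and where a whole thing is asked for, a point or a joint stands for the part that bears it (a point fixed in the world has none). Each returns a list of dicts, best first, with "conf" (0 to 1); they miss things now and then, are a little off and sometimes report something else, mostly with a low value. They report only what shows in the picture. A call takes as long as a camera call. They do not tell look-alikes from the thing itself.
- vision.find_in(camera, thing): "uv" ([column, row] in pixels, amid what is visible of it).
- vision.cut_out(camera, thing): "region" (384x512 bool, what is visible of it) and "uv" ([column, row] in pixels, amid what is visible of it).
The state is a dict: "time_s": time; "joints": joint angles; "joint_velocities": joint speeds; "effort": joint torques, N m; "tcp_pos": TCP position; "ee_rot": TCP orientation; "wrist_force": force on the tool from outside, world axes, zero at the start; "moment": the same for the moment, N m; "gripper_width": opening from 0.0 (shut) to 1.0 (fully open); "gripper_force": force on a finger pad.
Only numpy, scipy, OpenCV 4.12 (cv2) and the standard library are available. Lean on these libraries where they do the work, as an engineer would, in place of code of your own. Each camera call takes 0.05 s, during which the arm holds its last target. There are 200 camera calls.

## Working session

There is one attempt and no reset: what is moved stays moved. The work goes in short steps, Python scripts to look and compute and a shell command to move; the robot and the scene stay as the last step left them, time stands still between calls to the robot, and variables do not carry over. Pictures are saved under pics/ and viewed, at most 10 in all, crops included, and the job is handed in when it is done.

```bash
mkdir -p pics
cat > h.py <<'E'
import numpy as np, cv2
from station import r, vision
def world(cam, d, uv):
    m=vision.camera_model(cam); f=192/np.tan(np.radians(m["vertical_fov"]/2))
    uv=np.atleast_2d(uv).astype(float); z=np.array([d[int(round(v)),int(round(u))] for u,v in uv])
    p=np.c_[(uv[:,0]-m["cx"])/f*z,(uv[:,1]-m["cy"])/f*z,z,np.ones(len(z))]
    return (p@np.array(m["extrinsics"]).T)[:,:3]
def cloud(cam,d):
    v,u=np.mgrid[0:384,0:512]; m=vision.camera_model(cam); f=192/np.tan(np.radians(m["vertical_fov"]/2))
    p=np.stack([(u-m["cx"])/f*d,(v-m["cy"])/f*d,d,np.ones_like(d)],-1)
    return (p@np.array(m["extrinsics"]).T)[...,:3]
def save(n,im,s=1.5): cv2.imwrite(f"pics/{n}.png",cv2.resize(im[...,::-1],None,fx=s,fy=s))
E
python3 - <<'E'
from h import *
np.set_printoptions(precision=3,suppress=True)
print(r.sense())
for c in("scene","top"):
    im,d=vision.capture(c); save(c+"0",im); np.savez(c+"0",im=im,d=d)
    m=vision.camera_model(c);print(c,m)
    P=cloud(c,d)
    for t in("case_left","bar","bar_knob","bar_pivot","dish","wax_tin","try_square","offcut"):
        for o in vision.cut_out(c,t)[:4]:
            q=P[o["region"]&(d>0)]; 
            if len(q):print(t,round(o["conf"],2),np.round(o["uv"]),o["region"].sum(),"med",np.median(q,0),"lo",np.percentile(q,3,0),"hi",np.percentile(q,97,0))
print(r.sense()["time_s"])
E
```

```text
{'time_s': 0.0, 'joints': array([ 82.711,  22.091,   0.38 ,  -0.03 , -68.41 , -14.817]), 'joint_velocities': array([ 0.009,  0.064, -0.076,  0.009, -0.099,  0.013]), 'effort': array([ -0.   , -39.067,  18.741,   4.22 ,   0.011,  -0.   ]), 'tcp_pos': array([0.235, 0.579, 0.404]), 'ee_rot': array([[ 0.926, -0.377, -0.001],
       [-0.377, -0.926, -0.002],
       [ 0.   ,  0.002, -1.   ]]), 'wrist_force': array([ 0.273, -0.083, -0.449]), 'moment': array([ 0.037, -0.047,  0.007]), 'gripper_force': 0.0, 'gripper_width': 0.9980088803863586}
scene {'vertical_fov': 48.0771009676486, 'cx': 257.8034453108339, 'cy': 186.26391589379085, 'extrinsics': array([[ 0.783, -0.36 ,  0.507, -0.07 ],
       [-0.621, -0.466,  0.63 , -0.785],
       [ 0.009, -0.808, -0.589,  0.823],
       [ 0.   ,  0.   ,  0.   ,  1.   ]])}
case_left 0.61 [202. 183.] 574 med [0.481 0.135 0.056] lo [0.421 0.12  0.015] hi [0.53  0.177 0.063]
bar 0.58 [210. 191.] 563 med [0.451 0.086 0.067] lo [ 0.431 -0.069  0.06 ] hi [0.473 0.235 0.092]
bar_knob 0.74 [214. 196.] 521 med [0.452 0.061 0.067] lo [ 0.432 -0.07   0.063] hi [0.47
[... 1372 characters left out ...]
453 0.084 0.066] lo [ 0.433 -0.067  0.02 ] hi [0.473 0.239 0.093]
bar_knob 0.76 [233. 229.] 785 med [0.453 0.084 0.066] lo [ 0.434 -0.067  0.061] hi [0.473 0.238 0.093]
bar_pivot 0.76 [223. 226.] 3977 med [0.471 0.112 0.018] lo [ 0.412 -0.088  0.011] hi [0.555 0.278 0.069]
dish 0.65 [310. 152.] 3530 med [ 0.691 -0.157  0.016] lo [ 0.598 -0.247  0.006] hi [ 0.779 -0.065  0.033]
wax_tin 0.61 [349. 211.] 474 med [ 0.497 -0.268  0.029] lo [ 0.467 -0.302  0.002] hi [ 0.528 -0.236  0.033]
try_square 0.93 [371. 237.] 672 med [ 0.427 -0.334  0.008] lo [ 0.333 -0.399  0.001] hi [ 0.514 -0.283  0.021]
offcut 0.65 [215. 164.] 320 med [0.659 0.142 0.02 ] lo [0.636 0.11  0.013] hi [0.683 0.173 0.024]
0.9
```

View pics/scene0.png

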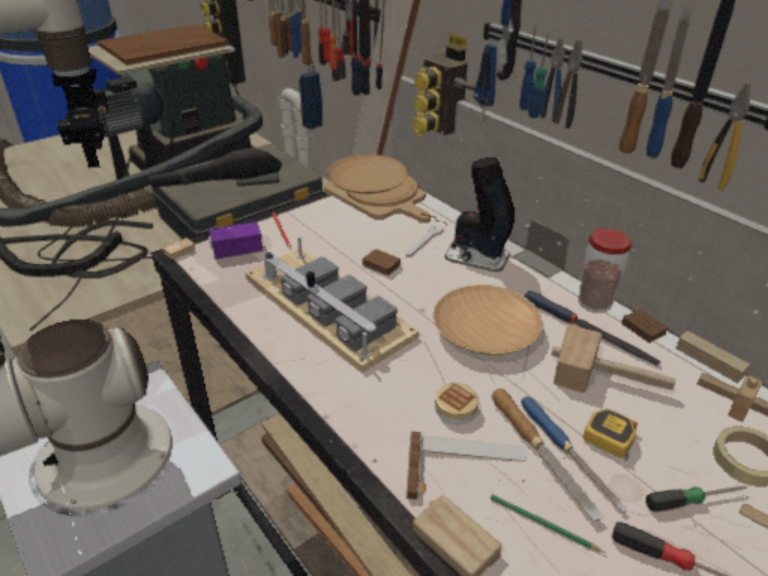

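View pics/top0.png

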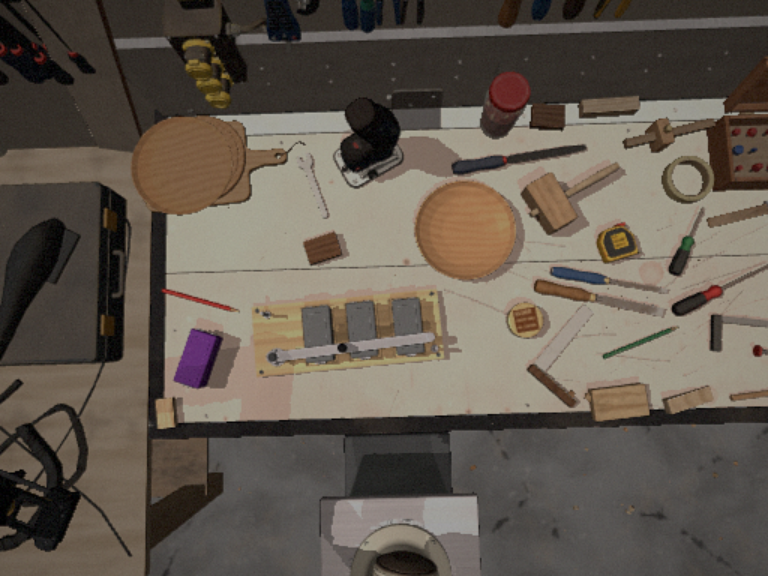

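Run:
```python
from h import *
np.set_printoptions(precision=4,suppress=True)
for c in("top","scene"):
    z=np.load(c+"0.npz"); d=z["d"]; P=cloud(c,d)
    box=(P[...,0]>.40)&(P[...,0]<.58)&(P[...,1]>-.12)&(P[...,1]<.3)&(d>0)
    # lids
    lid=box&(P[...,2]>.052)&(P[...,2]<.0625)&(P[...,0]>.46)
    n,l,s,_=cv2.connectedComponentsWithStats(lid.astype(np.uint8))
    for i in range(1,n):
        if s[i,4]>60:
            q=P[l==i]; (cx,cy),(w,h),a=cv2.minAreaRect((q[:,:2]*1000).astype(np.float32)); print(c,"lid",s[i,4],cx,cy,w,h,a,"z",np.median(q[:,2]))
    bar=box&(P[...,2]>.0635)&(P[...,2]<.0685)
    q=P[bar]; print(c,"bar",len(q),cv2.minAreaRect((q[:,:2]*1000).astype(np.float32)),np.median(q[:,2]))
    k=box&(P[...,2]>.088); q=P[k]; print(c,"knob",len(q),q.mean(0) if len(q) else 0,q[:,2].max() if len(q) else 0)
    k=box&(P[...,2]>.0695)&(P[...,2]<.08); 
    n,l,s,ce=cv2.connectedComponentsWithStats(k.astype(np.uint8))
    for i in range(1,n): print("post",s[i,4],ce[i],P[l==i].mean(0))
    b=box&(P[...,2]>.0155)&(P[...,2]<.0205); q=P[b]; print(c,"board",len(q),cv2.minAreaRect((q[:,:2]*1000).astype(np.float32)),np.median(q[:,2]))
    db=(P[...,0]>.57)&(P[...,1]<-.03)&(P[...,0]<.83)&(P[...,1]>-.28)&(P[...,2]>.029)&(P[...,2]<.045)
    print(c,"dish",db.sum(),cv2.minEnclosingCircle((P[db][:,:2]*1000).astype(np.float32)))
```

```text
top lid 389 507.371337890625 -27.755605697631836 76.23192596435547 55.529747009277344 4.495100975036621 z 0.059609503016262444
top lid 428 502.30340576171875 63.564361572265625 80.28851318359375 56.0230598449707 3.8315093517303467 z 0.05943854002528315
top lid 430 497.13690185546875 151.76670837402344 77.28953552246094 55.83041000366211 3.8946497440338135 z 0.059496430395900135
top bar 631 ((481.3548889160156, 89.65791320800781), (102.43084716796875, 336.493408203125), 2.0940542221069336) 0.06576320723161588
top knob 32 [0.4519 0.1001 0.0948] 0.09938954566911606
post 3 [174.     208.6667] [0.5242 0.2589 0.0715]
post 1 [258. 225.] [0.4686 0.0124 0.0706]
post 1 [262. 225.] [0.4682 0.0006 0.0722]
post 1 [251. 226.] [0.4663 0.033  0.0711]
post 1 [256. 227.] [0.4629 0.0184 0.0698]
post 1 [261. 227.] [0.4625 0.0038 0.0698]
post 1 [270. 227.] [ 0.4617 -0.0226  0.0705]
post 1 [237. 228.] [0.4617 0.0742 0.0702]
post 1 [241. 229.] [0.4584 0.0626 0.07  ]
post 2 [259.5 229. ] [0.4568 0.0083 0.0702]
post 1 [277. 228.] [ 0.4581 -0.0429  0.0718]
post 1 [216. 231.] [0.4548 0.1359 0.0711]
post 2 [218
[... 1290 characters left out ...]
109375, 85.75154876708984), (99.79206085205078, 348.8188781738281), 0.11031396687030792) 0.06626973796543001
scene knob 26 [0.448  0.0965 0.0946] 0.09879422096585899
post 2 [198.5 158. ] [0.5227 0.2607 0.0699]
post 14 [178.2857 169.4286] [0.4349 0.2381 0.073 ]
post 1 [182. 172.] [0.4377 0.2205 0.0717]
post 1 [193. 181.] [0.4402 0.1599 0.0705]
post 19 [206.7895 189.1053] [0.4473 0.0944 0.0752]
post 1 [231. 207.] [ 0.4586 -0.0108  0.0696]
post 4 [242.  222.5] [ 0.4427 -0.0834  0.0708]
scene board 1121 ((481.4660339355469, 95.33622741699219), (147.27597045898438, 388.5944519042969), 4.025122165679932) 0.01831777447465388
scene dish 375 ((686.7548828125, -153.22750854492188), 107.24159240722656)
```

Top view: the three grey cases on the board are at about (318,332), (361,328) and (407,324), under the bar. The knob is at (342,347), the pivot at (273,357) and the dish at (465,230). The purple box at (198,358) is the look-alike and stands off the board; its colour and place rule it out, and it stays untouched. The grey ones sit in pockets under the bar, so they are the ones meant. I'll confirm that in a crop while the arm goes above the knob.

```bash
python3 - <<'E'
import cv2
im=cv2.imread("pics/top0.png"); cv2.imwrite("pics/crop0.png",cv2.resize(im[270:400,160:480],None,fx=2.5,fy=2.5,interpolation=cv2.INTER_CUBIC))
E
python3 -m creep '[[1,380,364,85,0,0,-25.9],[1,380,364,85,0,0,-25.9],[1,380,364,85,0,0,-25.9],[1,380,364,85,0,0,-25.9],[1,380,364,85,0,0,-25.9],[1,380,364,85,0,0,-25.9],[1,380,364,85,0,0,-25.9],[1,380,364,85,0,0,-25.9]]'
```

```text
time_s: 1.57
tcp_pos: [0.3699, 0.2768, 0.3517]
ee_rot: [[0.998, 0.067, 0.001], [0.067, -0.998, 0.001], [0.001, -0.001, -1.0]]
wrist_force: [1.7, 0.2, 0.4]
gripper_width: 0.999
gripper_force: 0.0
```

View pics/crop0.png

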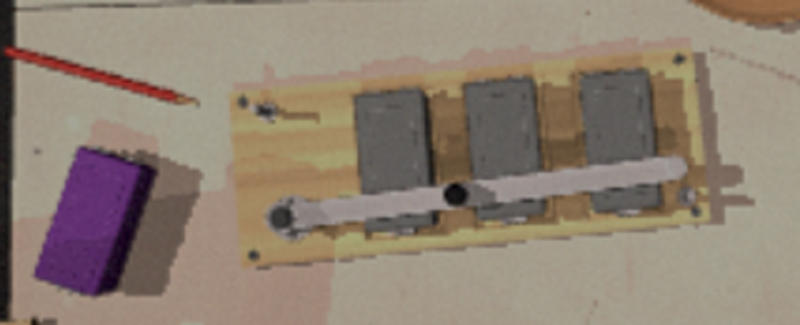

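The crop shows the grey cases in the pockets under the bar, with clasps at their near ends, and the knob at crop (456,194). The purple box is off the board and is not one of them.

```bash
python3 -m creep '[[0.2,60,160,45,0,0,0],[0.2,60,160,45,0,0,0],[0.2,60,160,45,0,0,0],[0.2,60,160,45,0,0,0],[0.2,60,160,45,0,0,0],[0.2,60,160,45,0,0,0],[0.2,60,160,45,0,0,0]]'
python3 - <<'E'
from h import *
s=r.sense();print(s["tcp_pos"].round(4),s["joint_velocities"].round(1),s["joints"].round(1))
E
```

```text
time_s: 2.15
tcp_pos: [0.4404, 0.1227, 0.3067]
ee_rot: [[0.998, 0.065, 0.0], [0.065, -0.998, 0.0], [0.0, -0.0, -1.0]]
wrist_force: [0.3, -0.2, 0.2]
gripper_width: 0.62
gripper_force: 0.0
[0.4404 0.1227 0.3067] [ 2.2 -0.6  0.6 -0.1 -0.  -0.1] [ 36.   11.8 -30.3   0.  -47.9  57.7]
```

```bash
python3 -m creep '[[0.2,8,25,10,0,0,0],[0.2,8,25,30,0,0,0],[0.2,8,25,54,0,0,0],[0.2,8,25,54,0,0,0],[-1,8,25,54,0,0,0],[-1,8,25,54,0,0,0],[-1,8,25,54,0,0,0],[-1,8,25,54,0,0,0]]'
python3 -m creep '[[-1,0,0,0,0,0,0],[-1,0,0,0,0,0,0],[-1,0,0,0,0,0,0]]'
```

```text
time_s: 2.82
tcp_pos: [0.4501, 0.0993, 0.2539]
ee_rot: [[0.998, 0.067, 0.003], [0.067, -0.998, 0.001], [0.003, -0.001, -1.0]]
wrist_force: [0.1, 0.7, 0.4]
gripper_width: 0.383
gripper_force: 0.0
time_s: 3.07
tcp_pos: [0.45, 0.0991, 0.2532]
ee_rot: [[0.998, 0.066, 0.002], [0.066, -0.998, 0.002], [0.002, -0.002, -1.0]]
wrist_force: [-0.2, 3.0, 1.7]
gripper_width: 0.195
gripper_force: 30.0
```

```bash
python3 -m creep '[[-1,13,-1,0,0,0,0],[-1,27,-3,0,0,0,0],[-1,55,-12,0,0,0,0],[-1,80,-27,0,0,0,0],[-1,102,-46,0,0,0,0],[-1,119,-70,0,0,0,0],[-1,131,-97,0,0,0,0],[-1,131,-97,0,0,0,0]]'
```

```text
time_s: 3.73
tcp_pos: [0.5779, 0.2073, 0.2533]
ee_rot: [[0.997, 0.071, 0.008], [0.071, -0.997, 0.001], [0.008, -0.001, -1.0]]
wrist_force: [9.6, -4.2, -2.7]
gripper_width: 0.192
gripper_force: 30.0
```

```bash
python3 -m creep '[[-1,4,-14,0,0,0,0],[-1,6,-28,0,0,0,0],[-1,6,-40,0,0,0,0],[-1,6,-46,0,0,0,0],[-1,6,-48,0,0,0,0],[-1,6,-48,0,0,0,0]]'
```

```text
time_s: 4.23
tcp_pos: [0.5796, 0.2498, 0.2533]
ee_rot: [[0.998, 0.068, 0.004], [0.068, -0.998, -0.006], [0.004, 0.006, -1.0]]
wrist_force: [11.3, -12.8, -0.5]
gripper_width: 0.197
gripper_force: 30.0
```

```bash
python3 -m creep '[[-0.3,0,3,0,0,0,0],[-0.3,0,3,0,0,0,0],[-0.3,0,3,0,0,0,0],[-0.3,0,3,-35,0,0,0],[0.65,0,3,-70,0,0,0],[0.65,-20,20,-110,0,0,0],[0.65,-60,20,-150,0,0,0],[0.65,-100,20,-180,0,0,0]]'
python3 -m creep '[[0.65,-40,-30,-30,0,0,0],[0.65,-80,-60,-60,0,0,0],[0.65,-120,-90,-60,0,0,0],[0.65,-120,-120,-60,0,0,0],[0.65,-120,-120,-60,0,0,0]]'
python3 - <<'E'
from h import *
np.set_printoptions(precision=4,suppress=True)
out=[]
for c in("top","scene"):
    im,d=vision.capture(c); P=cloud(c,d); out.append(im)
    if c=="scene": save("scene1",im)
    box=(P[...,0]>.40)&(P[...,0]<.60)&(P[...,1]>-.12)&(P[...,1]<.3)&(d>0)
    lid=box&(P[...,2]>.055)&(P[...,2]<.0645)&(P[...,1]<.2)
    n,l,s,_=cv2.connectedComponentsWithStats(lid.astype(np.uint8))
    for i in range(1,n):
        if s[i,4]>60:
            q=P[l==i]; (cx,cy),wh,a=cv2.minAreaRect((q[:,:2]*1000).astype(np.float32)); print(c,"lid",s[i,4],cx,cy,wh,a,"z",np.median(q[:,2]))
    bar=box&(P[...,2]>.064)&(P[...,2]<.069)&(P[...,1]>.2)
    q=P[bar]; print(c,"bar",len(q),cv2.minAreaRect((q[:,:2]*1000).astype(np.float32)))
    print(np.percentile(q,[2,98],axis=0) if len(q) else 0)
s=r.sense();print(s["time_s"],s["tcp_pos"],s["gripper_width"],s["wrist_force"],s["moment"])
E
```

```text
time_s: 4.9
tcp_pos: [0.4999, 0.2274, 0.4161]
ee_rot: [[0.998, 0.065, 0.001], [0.065, -0.998, 0.001], [0.001, -0.001, -1.0]]
wrist_force: [0.4, 0.6, 0.4]
gripper_width: 0.568
gripper_force: 0.0
time_s: 5.32
tcp_pos: [0.3697, 0.3412, 0.4763]
ee_rot: [[0.998, 0.07, 0.001], [0.07, -0.998, 0.004], [0.002, -0.004, -1.0]]
wrist_force: [1.5, 0.0, 0.6]
gripper_width: 0.818
gripper_force: 0.0
top lid 668 491.0131530761719 -28.93609619140625 (109.74012756347656, 55.60072326660156) 3.909834861755371 z 0.05987803737661035
top lid 663 487.65655517578125 62.346900939941406 (109.95752716064453, 55.32149124145508) 4.1075663566589355 z 0.05975591121539603
top lid 669 479.4786376953125 150.57029724121094 (112.1602554321289, 55.945343017578125) 3.9441802501678467 z 0.059816561928093925
top bar 269 ((512.4354248046875, 247.56057739257812), (173.8986053466797, 28.424705505371094), 4.420678615570068)
[[0.4297 0.2309 0.0641]
 [0.5955 0.2571 0.0688]]
scene lid 411 478.6412048339844 148.95977783203125 (111.58377075195312, 57.78478240966797) 4.237818717956543 z 0.060373656112392204
scene lid 465 482.9166259765625 61.20028305053711 (114.03724670410156, 58.94173049926758) 4.2461161613464355 z 0.06050859181313106
scene lid 515 488.35650634765625 -30.017887115478516 (111.39956665039062, 58.56048583984375) 3.9760138988494873 z 0.06065995910457922
scene bar 165 ((510.27960205078125, 246.5230712890625), (175.79574584960938, 31.395294189453125), 4.227064609527588)
[[0.4262 0.2286 0.0642]
 [0.5968 0.2578 0.0686]]
5.4167 [0.3704 0.3416 0.4752] 0.8203511398721504 [-0.9259 -0.1154 -0.6202] [-0.1106 -0.0041 -0.0206]
```

View pics/scene1.png

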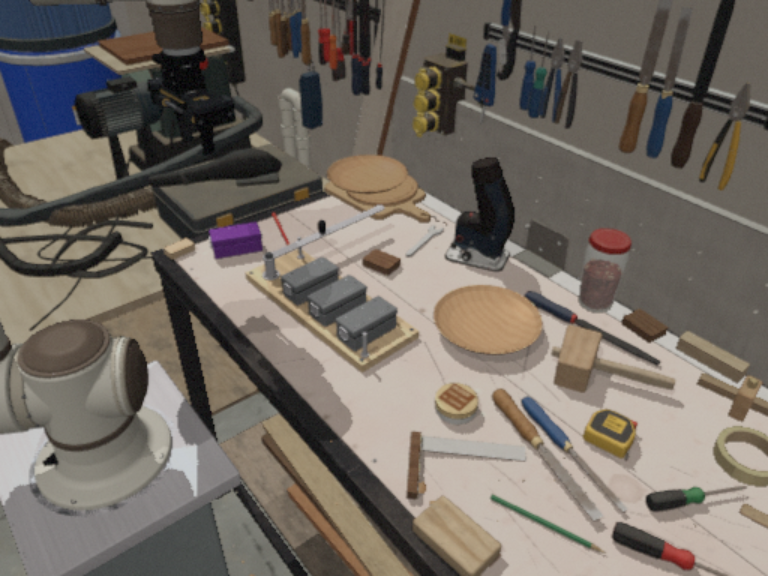

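Bar open: its knob is at (322,228), it points away from the robot, and the three lids are bare at about (310,278), (337,298) and (366,322). Next, above the left case.

```bash
python3 -m creep '[[0.65,94,198,165,0,0,0],[0.65,94,198,165,0,0,0],[0.65,94,198,165,0,0,0],[0.65,94,198,165,0,0,0],[0.65,94,198,165,0,0,0],[0.65,94,198,165,0,0,0],[0.65,94,198,165,0,0,0],[0.65,94,198,165,0,0,0]]'
python3 -m creep '[[0.65,0,0,0,0,0,0],[0.65,0,0,0,0,0,0]]'
```

```text
time_s: 6.08
tcp_pos: [0.4794, 0.1442, 0.3053]
ee_rot: [[0.998, 0.061, -0.008], [0.061, -0.998, -0.005], [-0.008, 0.004, -1.0]]
wrist_force: [0.4, 0.2, -0.0]
gripper_width: 0.828
gripper_force: 0.0
time_s: 6.25
tcp_pos: [0.4797, 0.1481, 0.3098]
ee_rot: [[0.998, 0.066, 0.001], [0.066, -0.998, 0.0], [0.001, -0.0, -1.0]]
wrist_force: [0.7, 1.7, 1.1]
gripper_width: 0.824
gripper_force: 0.0
```

```bash
cat > s.py <<'E'
from h import *
np.set_printoptions(precision=3,suppress=True)
s=r.sense(); R=s["ee_rot"]; F=s["wrist_force"]; M=s["moment"]
print(round(s["time_s"],2),s["tcp_pos"],"F",F,"M",M,"Mtool",R.T@M,"tilt",np.degrees(np.arcsin(R[2,0])).round(2),"w",round(s["gripper_width"],3),"eff",s["effort"])
E
python3 s.py
python3 -m creep '[[0.65,-1,-2.5,30,0,0,0],[0.65,-1,-2.5,60,0,0,0],[0.65,-1,-2.5,85,0,0,0],[0.65,-1,-2.5,101,0,0,0],[0.65,-1,-2.5,101,0,0,0],[0.65,-1,-2.5,101,0,0,0]]'
python3 s.py
```

```text
6.25 [0.48  0.148 0.31 ] F [0.728 1.68  1.105] M [-0.033 -0.008  0.01 ] Mtool [-0.034  0.006 -0.01 ] tilt 0.04 w 0.824 eff [ -0.552 -29.34   15.113   3.352   0.056   0.   ]
time_s: 6.75
tcp_pos: [0.4785, 0.1515, 0.2089]
ee_rot: [[0.998, 0.068, 0.0], [0.068, -0.998, 0.0], [0.0, 0.0, -1.0]]
wrist_force: [0.6, -0.0, 0.7]
gripper_width: 0.828
gripper_force: 0.0
6.75 [0.478 0.152 0.209] F [ 0.58  -0.006  0.673] M [-0.006 -0.05   0.009] Mtool [-0.01   0.05  -0.009] tilt 0.03 w 0.828 eff [ -0.065 -32.529  11.108   2.425   0.063  -0.002]
```

Close, then lift.

```bash
python3 -m creep '[[-1,0,1,0,0,0,0],[-1,0,1,0,0,0,0],[-1,0,1,0,0,0,0],[-1,0,1,0,0,0,0],[-1,0,1,0,0,0,0],[-1,0,1,0,0,0,0]]'
python3 s.py
python3 -m creep '[[-1,0,0,-8,0,0,0],[-1,0,0,-25,0,0,0],[-1,0,0,-50,0,0,0],[-1,0,0,-80,0,0,0],[-1,0,0,-110,0,0,0],[-1,0,0,-120,0,0,0],[-1,0,0,-120,0,0,0],[-1,0,0,-120,0,0,0]]'
python3 s.py
```

```text
time_s: 7.25
tcp_pos: [0.4788, 0.1498, 0.2097]
ee_rot: [[0.998, 0.067, 0.002], [0.067, -0.998, 0.001], [0.002, -0.001, -1.0]]
wrist_force: [-1.3, 0.7, 5.7]
gripper_width: 0.64
gripper_force: 30.0
7.25 [0.479 0.15  0.21 ] F [-1.294  0.706  5.738] M [0.316 0.573 0.041] Mtool [ 0.353 -0.551 -0.039] tilt 0.12 w 0.64 eff [ -0.751 -30.733  10.843   2.515   0.341  -0.001]
time_s: 7.92
tcp_pos: [0.4777, 0.149, 0.3274]
ee_rot: [[0.998, 0.065, -0.002], [0.065, -0.998, 0.0], [-0.002, -0.0, -1.0]]
wrist_force: [-1.0, -0.8, -4.9]
gripper_width: 0.641
gripper_force: 30.0
7.92 [0.478 0.149 0.327] F [-0.962 -0.772 -4.866] M [-0.061  0.048 -0.048] Mtool [-0.058 -0.052  0.048] tilt -0.11 w 0.641 eff [  0.045 -32.866  18.496   4.319   0.168   0.001]
```

```bash
python3 -m creep '[[-1,17,0,1,0,-6,0],[-1,34,0,3.6,0,-12,0],[-1,51,0,8,0,-18,0],[-1,67,0,14,0,-24,0],[-1,67,0,14,0,-24,0],[-1,67,0,14,0,-24,0],[-1,67,0,14,0,-24,0],[-1,67,0,14,0,-24,0]]'; python3 s.py
python3 -m creep '[[-1,0,0,0,0,0,0],[-1,0,0,0,0,0,0]]' >/dev/null; python3 s.py
python3 -m creep '[[-1,0,0,0,0,0,0],[-1,0,0,0,0,0,0]]' >/dev/null; python3 s.py
python3 -m creep '[[-1,0,0,0,0,0,0],[-1,0,0,0,0,0,0]]' >/dev/null; python3 s.py
```

```text
time_s: 8.58
tcp_pos: [0.5443, 0.1537, 0.3139]
ee_rot: [[0.911, 0.067, -0.406], [0.061, -0.998, -0.028], [-0.407, 0.001, -0.913]]
wrist_force: [0.3, 0.3, -4.4]
gripper_width: 0.642
gripper_force: 30.0
8.58 [0.544 0.154 0.314] F [ 0.335  0.314 -4.429] M [ 0.047 -1.313  0.037] Mtool [-0.051  1.313 -0.017] tilt -24.02 w 0.642 eff [ -0.165 -40.75   17.052   3.772  -1.108   0.013]
8.75 [0.545 0.154 0.315] F [ 0.024 -0.241 -4.053] M [ 0.046 -1.287 -0.031] Mtool [-0.024  1.287  0.044] tilt -23.92 w 0.641 eff [ -0.038 -41.376  17.056   3.785  -1.126   0.014]
8.92 [0.545 0.154 0.315] F [ 0.199 -0.574 -4.173] M [ 0.047 -1.343 -0.011] Mtool [-0.035  1.343  0.027] tilt -23.93 w 0.643 eff [  0.018 -41.781  17.13    3.796  -1.134   0.015]
9.08 [0.545 0.154 0.315] F [-0.041  0.37  -4.177] M [ 0.033 -1.387  0.019] Mtool [-0.062  1.386  0.006] tilt -23.97 w 0.642 eff [  0.025 -41.907  17.158   3.799  -1.138   0.015]
```

```bash
python3 -m creep '[[-1,-19.7,0,1.2,0,6.9,0],[-1,-38.8,0,4.7,0,13.7,0],[-1,-57.7,0,10.5,0,20.6,0],[-1,-75.5,0,18.4,0,27.4,0],[-1,-92.4,0,28.5,0,34.3,0],[-1,-107.8,0,40.4,0,41.1,0],[-1,-121.9,0,54.3,0,48,0],[-1,-121.9,0,54.3,0,48,0]]'; python3 s.py
python3 -m creep '[[-1,0,0,0,0,0,0],[-1,0,0,0,0,0,0],[-1,0,0,0,0,0,0],[-1,0,0,0,0,0,0]]' >/dev/null; python3 s.py
python3 -m creep '[[-1,0,0,0,0,0,0],[-1,0,0,0,0,0,0]]' >/dev/null; python3 s.py
python3 -m creep '[[-1,0,0,0,0,0,0],[-1,0,0,0,0,0,0]]' >/dev/null; python3 s.py
```

```text
time_s: 9.75
tcp_pos: [0.4214, 0.141, 0.3194]
ee_rot: [[0.921, 0.056, 0.386], [0.057, -0.998, 0.007], [0.386, 0.016, -0.922]]
wrist_force: [1.8, -1.8, -2.1]
gripper_width: 0.639
gripper_force: 30.0
9.75 [0.421 0.141 0.319] F [ 1.845 -1.782 -2.135] M [-0.352  0.719 -0.182] Mtool [-0.353 -0.74   0.037] tilt 22.72 w 0.639 eff [  3.214 -20.96   15.895   0.191   0.028   1.22 ]
10.08 [0.425 0.142 0.32 ] F [-0.382  0.228 -2.945] M [-0.036  1.251  0.001] Mtool [ 0.034 -1.251 -0.004] tilt 22.73 w 0.651 eff [ -0.112 -22.177  15.795   2.538   0.364  -0.001]
10.25 [0.424 0.142 0.32 ] F [ 0.505 -1.268 -3.05 ] M [-0.103  1.253  0.032] Mtool [-0.013 -1.256 -0.059] tilt 22.69 w 0.643 eff [ -0.01  -22.003  16.252   2.607   0.413  -0.009]
10.42 [0.424 0.141 0.32 ] F [ 0.276  0.071 -3.999] M [-0.05   1.253  0.003] Mtool [ 0.025 -1.254 -0.013] tilt 22.66 w 0.642 eff [  0.009 -21.873  16.242   2.614   0.415  -0.013]
```

```bash
python3 -c "
from station import r;print(r.sense()['joints'].round(1))"
python3 -m creep '[[-1,19,0,1,0,-6.5,0],[-1,37,0,5,0,-13,0],[-1,53,0,9,0,-19,0],[-1,63,0,13,0,-22.7,0],[-1,63,0,13,0,-22.7,0],[-1,63,0,13,0,-22.7,0]]'; python3 s.py;python3 -c "
from station import r;print(r.sense()['ee_rot'])"
```

```text
[ 38.1   5.8 -49.6  40.7 -20.8  18.6]
time_s: 10.92
tcp_pos: [0.4885, 0.1457, 0.3319]
ee_rot: [[0.999, 0.053, 0.0], [0.053, -0.999, -0.013], [-0.0, 0.013, -1.0]]
wrist_force: [0.4, -0.2, -3.3]
gripper_width: 0.645
gripper_force: 30.0
10.92 [0.488 0.146 0.332] F [ 0.352 -0.165 -3.321] M [-0.059 -0.08   0.039] Mtool [-0.063  0.077 -0.038] tilt -0.01 w 0.645 eff [ -0.048 -31.587  18.533   3.783  -0.245   0.208]
[[ 9.98609214e-01  5.27204968e-02  4.33065157e-04]
 [ 5.27217518e-02 -9.98528993e-01 -1.26596959e-02]
 [-2.34997341e-04  1.26649209e-02 -9.99919769e-01]]
```

```bash
python3 -m creep '[[-1,-9.5,-4.3,20,0.73,0,-0.83],[-1,-9.5,-4.3,45,0.73,0,-0.83],[-1,-9.5,-4.3,70,0.73,0,-0.83],[-1,-9.5,-4.3,80,0.73,0,-0.83],[-1,-9.5,-4.3,80,0.73,0,-0.83],[-1,-9.5,-4.3,80,0.73,0,-0.83]]'; python3 s.py
```

```text
time_s: 11.42
tcp_pos: [0.4766, 0.1473, 0.2517]
ee_rot: [[0.998, 0.069, -0.0], [0.069, -0.998, -0.003], [-0.001, 0.003, -1.0]]
wrist_force: [0.4, 1.2, -3.7]
gripper_width: 0.641
gripper_force: 30.0
11.42 [0.477 0.147 0.252] F [ 0.389  1.195 -3.655] M [ 0.048 -0.054  0.011] Mtool [ 0.044  0.057 -0.011] tilt -0.04 w 0.641 eff [ -0.058 -32.624  13.747   3.188   0.025  -0.004]
```

```bash
python3 -m creep '[[-1,2.2,-2.2,10,0,0,0],[-1,2.2,-2.2,20,0,0,0],[-1,2.2,-2.2,30,0,0,0],[-1,2.2,-2.2,37,0,0,0],[-1,2.2,-2.2,41,0,0,0],[-1,2.2,-2.2,41,0,0,0]]'; python3 s.py
python3 -m creep '[[0.65,0,0,0,0,0,0],[0.65,0,0,0,0,0,0],[0.65,0,0,0,0,0,0],[0.65,0,0,0,0,0,0],[0.65,0,0,-30,0,0,0],[0.65,0,0,-60,0,0,0],[0.65,0,0,-90,0,0,0],[0.65,0,0,-100,0,0,0]]'; python3 s.py
```

```text
time_s: 11.92
tcp_pos: [0.479, 0.1497, 0.2104]
ee_rot: [[0.998, 0.069, -0.001], [0.069, -0.998, -0.002], [-0.001, 0.002, -1.0]]
wrist_force: [0.9, 1.4, -4.8]
gripper_width: 0.643
gripper_force: 30.0
11.92 [0.479 0.15  0.21 ] F [ 0.875  1.397 -4.757] M [-0.093 -0.028 -0.013] Mtool [-0.095  0.021  0.013] tilt -0.05 w 0.643 eff [  0.081 -35.459  12.927   3.006   0.199  -0.   ]
time_s: 12.58
tcp_pos: [0.4801, 0.1504, 0.3159]
ee_rot: [[0.998, 0.07, 0.008], [0.07, -0.998, 0.002], [0.008, -0.002, -1.0]]
wrist_force: [0.9, 0.2, -0.5]
gripper_width: 0.824
gripper_force: 0.0
12.58 [0.48  0.15  0.316] F [ 0.911  0.23  -0.462] M [-0.01  -0.117 -0.006] Mtool [-0.018  0.116  0.006] tilt 0.46 w 0.824 eff [ -0.253 -29.063  14.614   3.219  -0.115  -0.003]
```

```bash
cat > lids.py <<'E'
from h import *
for c in("top","scene"):
    im,d=vision.capture(c); P=cloud(c,d)
    box=(P[...,0]>.40)&(P[...,0]<.60)&(P[...,1]>-.12)&(P[...,1]<.2)&(d>0)
    lid=box&(P[...,2]>.052)&(P[...,2]<.075)
    n,l,s,_=cv2.connectedComponentsWithStats(lid.astype(np.uint8))
    for i in range(1,n):
        if s[i,4]>60:
            q=P[l==i]; (cx,cy),wh,a=cv2.minAreaRect((q[:,:2]*1000).astype(np.float32)); print(c,"lid",s[i,4],round(cx,1),round(cy,1),np.round(wh,1),round(a,2),"z",np.median(q[:,2]).round(4))
E
python3 -m creep '[[0.65,-1,30,0,0,0,0],[0.65,-1,60,0,0,0,0],[0.65,-1,89,0,0,0,0],[0.65,-1,89,0,0,0,0],[0.65,-1,89,0,0,0,0]]'; python3 s.py; python3 lids.py
```

```text
time_s: 13.0
tcp_pos: [0.4841, 0.0598, 0.3116]
ee_rot: [[0.998, 0.066, 0.001], [0.066, -0.998, -0.001], [0.001, 0.001, -1.0]]
wrist_force: [0.5, -0.2, 0.5]
gripper_width: 0.825
gripper_force: 0.0
13.0 [0.484 0.06  0.312] F [ 0.547 -0.164  0.501] M [ 0.009 -0.022 -0.043] Mtool [0.007 0.022 0.043] tilt 0.04 w 0.825 eff [ -0.634 -28.871  15.215   3.369   0.039   0.035]
top lid 290 490.2 -32.7 [ 53.5 110.1] 88.23 z 0.0596
top lid 100 441.6 58.7 [21.3 53.7] 9.39 z 0.0597
scene lid 441 476.7 148.5 [114.2  59.6] 4.87 z 0.0601
scene lid 501 483.9 61.4 [114.8  59.9] 4.09 z 0.0602
scene lid 584 489.3 -37.3 [114.9  81.1] 10.64 z 0.0603
```

```bash
python3 -m creep '[[0.65,1,-1,30,0,0,0],[0.65,1,-1,60,0,0,0],[0.65,1,-1,88,0,0,0],[0.65,1,-1,102.5,0,0,0],[0.65,1,-1,102.5,0,0,0],[0.65,1,-1,102.5,0,0,0]]'; python3 s.py
python3 -m creep '[[-1,0,0,0,0,0,0],[-1,0,0,0,0,0,0],[-1,0,0,0,0,0,0],[-1,0,0,0,0,0,0],[-1,0,0,0,0,0,0]]'; python3 s.py
```

```text
time_s: 13.6
tcp_pos: [0.4852, 0.0628, 0.2082]
ee_rot: [[0.998, 0.071, -0.001], [0.071, -0.998, -0.003], [-0.002, 0.003, -1.0]]
wrist_force: [1.3, 0.4, -0.3]
gripper_width: 0.823
gripper_force: 0.0
13.6 [0.485 0.063 0.208] F [ 1.293  0.423 -0.325] M [-0.021 -0.038 -0.022] Mtool [-0.024  0.037  0.022] tilt -0.1 w 0.823 eff [ -0.07  -31.586  10.837   2.362   0.058  -0.002]
time_s: 14.02
tcp_pos: [0.4854, 0.0621, 0.2097]
ee_rot: [[0.998, 0.069, 0.002], [0.069, -0.998, -0.001], [0.002, 0.001, -1.0]]
wrist_force: [-2.0, 1.9, 5.8]
gripper_width: 0.643
gripper_force: 30.0
14.02 [0.485 0.062 0.21 ] F [-2.019  1.894  5.811] M [0.257 0.342 0.035] Mtool [ 0.28  -0.324 -0.035] tilt 0.1 w 0.643 eff [ -0.54  -30.176  10.655   2.361   0.297   0.012]
```

```bash
python3 -m creep '[[-1,0,0,-8,0,0,0],[-1,0,0,-25,0,0,0],[-1,0,0,-50,0,0,0],[-1,8,0,-80,0,0,0],[-1,18,0,-110,0,0,0],[-1,20,0,-120,0,0,0],[-1,20,0,-120,0,0,0],[-1,20,0,-120,0,0,0]]'; python3 s.py
python3 -m creep '[[-1,17,0,1,0,-6,0],[-1,34,0,3.6,0,-12,0],[-1,51,0,8,0,-18,0],[-1,67,0,14,0,-24,0],[-1,67,0,14,0,-24,0],[-1,67,0,14,0,-24,0],[-1,67,0,14,0,-24,0],[-1,67,0,14,0,-24,0]]'; python3 s.py
python3 -m creep '[[-1,0,0,0,0,0,0],[-1,0,0,0,0,0,0]]' >/dev/null; python3 s.py
python3 -m creep '[[-1,0,0,0,0,0,0],[-1,0,0,0,0,0,0]]' >/dev/null; python3 s.py
python3 -m creep '[[-1,0,0,0,0,0,0],[-1,0,0,0,0,0,0]]' >/dev/null; python3 s.py
```

```text
time_s: 14.68
tcp_pos: [0.504, 0.0631, 0.3279]
ee_rot: [[0.998, 0.068, -0.002], [0.068, -0.998, -0.001], [-0.002, 0.001, -1.0]]
wrist_force: [-0.9, -1.2, -4.5]
gripper_width: 0.644
gripper_force: 30.0
14.68 [0.504 0.063 0.328] F [-0.857 -1.16  -4.494] M [-0.082  0.11   0.002] Mtool [-0.075 -0.115 -0.002] tilt -0.14 w 0.644 eff [  0.033 -33.379  18.834   4.391   0.202   0.002]
time_s: 15.35
tcp_pos: [0.5706, 0.0679, 0.3144]
ee_rot: [[0.911, 0.069, -0.406], [0.062, -0.998, -0.03], [-0.407, 0.002, -0.913]]
wrist_force: [-0.2, -0.1, -4.1]
gripper_width: 0.64
gripper_force: 30.0
15.35 [0.571 0.068 0.314] F [-0.246 -0.125 -4.096] M [ 0.103 -1.343  0.005] Mtool [ 0.008  1.347 -0.007] tilt -24.02 w 0.64 eff [ -0.091 -41.512  17.016   3.937  -1.177   0.013]
15.52 [0.571 0.068 0.315] F [-0.817  1.039 -3.901] M [ 0.09  -1.343 -0.02 ] Mtool [0.006 1.346 0.021] tilt -23.93 w 0.644 eff [ -0.02  -42.225  17.035   3.958  -1.197   0.014]
15.68 [0.571 0.068 0.315] F [ 0.28  -0.163 -3.908] M [ 0.015 -1.34  -0.033] Mtool [-0.057  1.338  0.063] tilt -23.96 w 0.641 eff [  0.011 -42.63   17.107   3.972  -1.206   0.014]
15.85 [0.572 0.068 0.315] F [-0.802 -0.134 -3.893] M [ 0.025 -1.363  0.051] Mtool [-0.083  1.362 -0.017] tilt -24.01 w 0.643 eff [  0.016 -42.734  17.131   3.974  -1.209   0.015]
```

```bash
python3 -m creep '[[-1,-18.9,0,1.1,0,6.6,0],[-1,-37.2,0,4.3,0,13.1,0],[-1,-55.3,0,9.6,0,19.7,0],[-1,-72.7,0,17,0,26.3,0],[-1,-89.1,0,26.3,0,32.9,0],[-1,-104.1,0,37.3,0,39.4,0],[-1,-118,0,50.1,0,46,0],[-1,-118,0,50.1,0,46,0]]'; python3 s.py
python3 -m creep '[[-1,0,0,0,0,0,0],[-1,0,0,0,0,0,0],[-1,0,0,0,0,0,0],[-1,0,0,0,0,0,0]]' >/dev/null; python3 s.py
python3 -m creep '[[-1,0,0,0,0,0,0],[-1,0,0,0,0,0,0]]' >/dev/null; python3 s.py
python3 -m creep '[[-1,0,0,0,0,0,0],[-1,0,0,0,0,0,0]]' ; python3 s.py
```

```text
time_s: 16.52
tcp_pos: [0.4405, 0.0583, 0.3157]
ee_rot: [[0.926, 0.07, 0.372], [0.066, -0.998, 0.022], [0.373, 0.004, -0.928]]
wrist_force: [0.3, -2.4, -4.7]
gripper_width: 0.643
gripper_force: 30.0
16.52 [0.441 0.058 0.316] F [ 0.26  -2.377 -4.716] M [-0.38   1.274 -0.096] Mtool [-0.303 -1.297 -0.024] tilt 21.87 w 0.643 eff [  1.131 -22.368  17.339   2.591   0.916   0.285]
16.85 [0.445 0.06  0.318] F [ 0.696  1.109 -3.69 ] M [-0.109  1.21   0.04 ] Mtool [-0.008 -1.215 -0.049] tilt 22.04 w 0.639 eff [ -0.045 -22.726  16.026   2.962   0.818  -0.006]
17.02 [0.445 0.06  0.317] F [-0.     0.321 -4.371] M [-0.187  1.219 -0.017] Mtool [-0.101 -1.229 -0.025] tilt 21.98 w 0.643 eff [  0.006 -22.52   16.415   3.019   0.863  -0.01 ]
time_s: 17.18
tcp_pos: [0.4442, 0.0593, 0.3167]
ee_rot: [[0.925, 0.068, 0.373], [0.064, -0.998, 0.024], [0.374, 0.002, -0.927]]
wrist_force: [-0.7, -0.3, -4.3]
gripper_width: 0.64
gripper_force: 30.0
17.18 [0.444 0.059 0.317] F [-0.72  -0.291 -4.256] M [-0.159  1.212 -0.017] Mtool [-0.075 -1.22  -0.015] tilt 21.95 w 0.64 eff [  0.003 -22.379  16.388   3.016   0.862  -0.013]
```

```bash
python3 -m creep '[[-1,19,0,1,0,-6.5,0],[-1,37,0,5,0,-13,0],[-1,53,0,9,0,-19,0],[-1,61,0,12,0,-22,0],[-1,61,0,12,0,-22,0],[-1,61,0,12,0,-22,0]]'; python3 s.py
```

```text
time_s: 17.68
tcp_pos: [0.5053, 0.0635, 0.3278]
ee_rot: [[0.998, 0.068, 0.001], [0.068, -0.998, -0.002], [0.001, 0.002, -1.0]]
wrist_force: [-0.6, 0.8, -3.7]
gripper_width: 0.641
gripper_force: 30.0
17.68 [0.505 0.063 0.328] F [-0.624  0.782 -3.734] M [-0.041  0.109 -0.039] Mtool [-0.033 -0.112  0.039] tilt 0.04 w 0.641 eff [ -0.029 -31.465  18.663   4.144   0.118   0.034]
```

```bash
python3 -m creep '[[-1,-10,0.5,20,0,0,0],[-1,-20,0.5,45,0,0,0],[-1,-20,0.5,70,0,0,0],[-1,-20,0.5,77,0,0,0],[-1,-20,0.5,77,0,0,0],[-1,-20,0.5,77,0,0,0]]'; python3 s.py
```

```text
time_s: 18.18
tcp_pos: [0.485, 0.0616, 0.2522]
ee_rot: [[0.998, 0.07, 0.001], [0.07, -0.998, -0.002], [0.001, 0.002, -1.0]]
wrist_force: [1.8, 0.4, -3.6]
gripper_width: 0.642
gripper_force: 30.0
18.18 [0.485 0.062 0.252] F [ 1.807  0.412 -3.625] M [-0.05  -0.088 -0.01 ] Mtool [-0.056  0.084  0.01 ] tilt 0.07 w 0.642 eff [ -0.062 -31.835  13.47    3.139   0.008  -0.004]
```

```bash
python3 -m creep '[[-1,0.3,0,10,0,0,0],[-1,0.3,0,20,0,0,0],[-1,0.3,0,30,0,0,0],[-1,0.3,0,38,0,0,0],[-1,0.3,0,41.5,0,0,0],[-1,0.3,0,41.5,0,0,0]]'; python3 s.py
python3 -m creep '[[0.65,0,0,0,0,0,0],[0.65,0,0,0,0,0,0],[0.65,0,0,0,0,0,0],[0.65,0,0,0,0,0,0],[0.65,0,0,-30,0,0,0],[0.65,0,0,-60,0,0,0],[0.65,0,0,-90,0,0,0],[0.65,0,0,-100,0,0,0]]'; python3 s.py
python3 -m creep '[[0.65,-1,30,0,0,0,0],[0.65,-1,60,0,0,0,0],[0.65,-1,89.5,0,0,0,0],[0.65,-1,89.5,0,0,0,0],[0.65,-1,89.5,0,0,0,0]]'; python3 s.py; python3 lids.py
```

```text
time_s: 18.68
tcp_pos: [0.4855, 0.0615, 0.2102]
ee_rot: [[0.998, 0.069, 0.0], [0.069, -0.998, -0.002], [0.0, 0.002, -1.0]]
wrist_force: [0.4, -0.2, -4.4]
gripper_width: 0.644
gripper_force: 30.0
18.68 [0.485 0.062 0.21 ] F [ 0.356 -0.211 -4.421] M [-0.026 -0.009 -0.034] Mtool [-0.026  0.007  0.034] tilt 0.01 w 0.644 eff [  0.056 -34.371  12.58    2.914   0.179  -0.001]
time_s: 19.35
tcp_pos: [0.4864, 0.0619, 0.3149]
ee_rot: [[0.998, 0.07, 0.008], [0.07, -0.998, 0.001], [0.008, -0.0, -1.0]]
wrist_force: [0.5, 0.0, 0.8]
gripper_width: 0.825
gripper_force: 0.0
19.35 [0.486 0.062 0.315] F [0.488 0.009 0.837] M [ 0.016 -0.049 -0.033] Mtool [0.012 0.05  0.033] tilt 0.48 w 0.825 eff [ -0.255 -28.061  14.518   3.191  -0.114  -0.001]
time_s: 19.77
tcp_pos: [0.4903, -0.029, 0.3106]
ee_rot: [[0.998, 0.066, 0.001], [0.066, -0.998, -0.002], [0.0, 0.002, -1.0]]
wrist_force: [-0.2, 0.4, -0.9]
gripper_width: 0.822
gripper_force: 0.0
19.77 [ 0.49  -0.029  0.311] F [-0.154  0.383 -0.898] M [-0.024 -0.05   0.066] Mtool [-0.027  0.048 -0.066] tilt 0.03 w 0.822 eff [ -0.665 -29.105  15.412   3.405   0.06    0.038]
top lid 92 442.5 -31.5 [16.5 54.1] 3.47 z 0.0597
scene lid 449 476.4 147.6 [113.9  59.7] 5.39 z 0.0602
scene lid 503 483.9 60.4 [111.2  57.9] 3.11 z 0.0606
scene lid 589 488.3 -41.5 [112.8  85. ] 5.36 z 0.0603
```

```bash
python3 -m creep '[[0.65,0.5,0.5,30,0,0,0],[0.65,0.5,0.5,60,0,0,0],[0.65,0.5,0.5,88,0,0,0],[0.65,0.5,0.5,102,0,0,0],[0.65,0.5,0.5,102,0,0,0],[0.65,0.5,0.5,102,0,0,0]]'; python3 s.py
python3 -m creep '[[-1,0,0,0,0,0,0],[-1,0,0,0,0,0,0],[-1,0,0,0,0,0,0],[-1,0,0,0,0,0,0],[-1,0,0,0,0,0,0]]'; python3 s.py
```

```text
time_s: 20.37
tcp_pos: [0.4911, -0.0276, 0.2079]
ee_rot: [[0.997, 0.071, -0.002], [0.071, -0.997, -0.002], [-0.002, 0.002, -1.0]]
wrist_force: [0.4, 0.2, -0.0]
gripper_width: 0.828
gripper_force: 0.0
20.37 [ 0.491 -0.028  0.208] F [ 0.357  0.242 -0.01 ] M [-0.021 -0.036  0.013] Mtool [-0.024  0.035 -0.013] tilt -0.1 w 0.828 eff [ -0.073 -31.816  10.874   2.363   0.055  -0.001]
time_s: 20.78
tcp_pos: [0.4913, -0.0284, 0.2094]
ee_rot: [[0.998, 0.069, 0.002], [0.069, -0.998, -0.002], [0.002, 0.002, -1.0]]
wrist_force: [-0.5, -0.6, 6.6]
gripper_width: 0.641
gripper_force: 30.0
20.78 [ 0.491 -0.028  0.209] F [-0.519 -0.603  6.571] M [-0.038  0.236  0.061] Mtool [-0.021 -0.238 -0.062] tilt 0.12 w 0.641 eff [ -0.043 -30.209  10.659   2.119   0.335  -0.019]
```

```bash
python3 -m creep '[[-1,0,0,-8,0,0,0],[-1,0,0,-25,0,0,0],[-1,0,0,-50,0,0,0],[-1,8,0,-80,0,0,0],[-1,18,0,-110,0,0,0],[-1,20,0,-120,0,0,0],[-1,20,0,-120,0,0,0],[-1,20,0,-120,0,0,0]]'; python3 s.py
python3 -m creep '[[-1,17,0,1,0,-6,0],[-1,34,0,3.6,0,-12,0],[-1,51,0,8,0,-18,0],[-1,67,0,14,0,-24,0],[-1,67,0,14,0,-24,0],[-1,67,0,14,0,-24,0],[-1,67,0,14,0,-24,0],[-1,67,0,14,0,-24,0]]'; python3 s.py
python3 -m creep '[[-1,0,0,0,0,0,0],[-1,0,0,0,0,0,0]]' >/dev/null; python3 s.py
python3 -m creep '[[-1,0,0,0,0,0,0],[-1,0,0,0,0,0,0]]' >/dev/null; python3 s.py
python3 -m creep '[[-1,0,0,0,0,0,0],[-1,0,0,0,0,0,0]]' >/dev/null; python3 s.py
```

```text
time_s: 21.45
tcp_pos: [0.5099, -0.027, 0.3275]
ee_rot: [[0.998, 0.068, -0.002], [0.068, -0.998, -0.001], [-0.002, 0.001, -1.0]]
wrist_force: [-1.4, 0.5, -4.1]
gripper_width: 0.641
gripper_force: 30.0
21.45 [ 0.51  -0.027  0.328] F [-1.395  0.483 -4.145] M [-0.03   0.106  0.005] Mtool [-0.023 -0.107 -0.005] tilt -0.12 w 0.641 eff [  0.052 -33.646  18.76    4.354   0.151   0.   ]
time_s: 22.12
tcp_pos: [0.5766, -0.0224, 0.3139]
ee_rot: [[0.911, 0.069, -0.406], [0.062, -0.998, -0.03], [-0.407, 0.002, -0.913]]
wrist_force: [0.1, 0.4, -4.5]
gripper_width: 0.638
gripper_force: 30.0
22.12 [ 0.577 -0.022  0.314] F [ 0.1    0.426 -4.456] M [ 0.026 -1.278  0.037] Mtool [-0.07   1.277 -0.007] tilt -24.04 w 0.638 eff [ -0.018 -41.662  16.94    4.057  -1.156   0.014]
22.28 [ 0.577 -0.022  0.315] F [ 0.583 -0.299 -3.675] M [ 0.049 -1.268 -0.022] Mtool [-0.025  1.268  0.038] tilt -23.94 w 0.64 eff [ -0.01  -42.348  16.967   4.085  -1.174   0.015]
22.45 [ 0.577 -0.022  0.315] F [-0.383 -0.597 -3.377] M [ 0.058 -1.334 -0.016] Mtool [-0.023  1.335  0.03 ] tilt -23.96 w 0.64 eff [  0.001 -42.748  17.039   4.101  -1.181   0.015]
22.62 [ 0.578 -0.022  0.314] F [-0.5    0.058 -3.93 ] M [ 0.039 -1.282  0.056] Mtool [-0.067  1.282 -0.029] tilt -24.0 w 0.642 eff [  0.004 -42.856  17.063   4.105  -1.185   0.015]
```

```bash
python3 -m creep '[[-1,-18.9,0,1.1,0,6.6,0],[-1,-37.2,0,4.3,0,13.1,0],[-1,-55.3,0,9.6,0,19.7,0],[-1,-72.7,0,17,0,26.3,0],[-1,-89.1,0,26.3,0,32.9,0],[-1,-104.1,0,37.3,0,39.4,0],[-1,-118,0,50.1,0,46,0],[-1,-118,0,50.1,0,46,0]]'; python3 s.py
python3 -m creep '[[-1,0,0,0,0,0,0],[-1,0,0,0,0,0,0],[-1,0,0,0,0,0,0],[-1,0,0,0,0,0,0]]' >/dev/null; python3 s.py
python3 -m creep '[[-1,0,0,0,0,0,0],[-1,0,0,0,0,0,0]]' >/dev/null; python3 s.py
python3 -m creep '[[-1,0,0,0,0,0,0],[-1,0,0,0,0,0,0]]' ; python3 s.py
```

```text
time_s: 23.28
tcp_pos: [0.4418, -0.0333, 0.312]
ee_rot: [[0.93, 0.068, 0.362], [0.065, -0.998, 0.02], [0.362, 0.005, -0.932]]
wrist_force: [-2.8, -2.1, -7.2]
gripper_width: 0.64
gripper_force: 30.0
23.28 [ 0.442 -0.033  0.312] F [-2.846 -2.126 -7.228] M [-0.251  2.063 -0.029] Mtool [-0.109 -2.076 -0.022] tilt 21.25 w 0.64 eff [  1.677 -25.31   20.073   5.501   3.176  -0.608]
23.62 [ 0.452 -0.031  0.317] F [ 1.013 -0.29  -4.846] M [-0.076  1.138 -0.004] Mtool [ 0.001 -1.14   0.003] tilt 22.08 w 0.643 eff [ -0.02  -23.471  16.455   3.397   1.09   -0.011]
23.78 [ 0.451 -0.031  0.317] F [-0.626 -1.258 -4.183] M [-0.169  1.111  0.049] Mtool [-0.067 -1.12  -0.082] tilt 21.98 w 0.644 eff [  0.014 -23.232  16.737   3.435   1.122  -0.014]
time_s: 23.95
tcp_pos: [0.4501, -0.031, 0.3163]
ee_rot: [[0.925, 0.069, 0.373], [0.064, -0.998, 0.024], [0.374, 0.002, -0.927]]
wrist_force: [0.6, 0.6, -3.2]
gripper_width: 0.642
gripper_force: 30.0
23.95 [ 0.45  -0.031  0.316] F [ 0.551  0.601 -3.158] M [-0.101  1.107  0.019] Mtool [-0.015 -1.111 -0.029] tilt 21.95 w 0.642 eff [  0.004 -23.093  16.665   3.422   1.116  -0.016]
```

Comparing moments at equal tilt (far minus near): left 2.55, middle 2.57 and right 2.41 N m. A roller that runs to the lowered end shortens the lever, because the tool leans the other way. The predicted drop is about 0.16 N m, and only the right case shows it, with a knock of about 3 N as its near end went down. So the right case is the rattler. Next: level it and carry it to the dish.

```bash
python3 -m creep '[[-1,19,0,1,0,-6.5,0],[-1,37,0,5,0,-13,0],[-1,53,0,9,0,-19,0],[-1,61,0,12,0,-22,0],[-1,61,0,12,0,-22,0],[-1,61,0,12,0,-22,0],[-1,61,0,12,0,-22,0],[-1,61,0,12,0,-22,0]]'; python3 s.py
python3 -m creep '[[-1,0,0,0,0,0,0],[-1,0,0,0,0,0,0]]' >/dev/null; python3 s.py
```

```text
time_s: 24.62
tcp_pos: [0.5096, -0.0271, 0.3278]
ee_rot: [[0.998, 0.069, -0.0], [0.069, -0.998, -0.002], [-0.001, 0.002, -1.0]]
wrist_force: [0.0, -0.4, -4.2]
gripper_width: 0.638
gripper_force: 30.0
24.62 [ 0.51  -0.027  0.328] F [ 0.022 -0.41  -4.247] M [-0.072 -0.063 -0.025] Mtool [-0.076  0.058  0.025] tilt -0.03 w 0.638 eff [ -0.003 -31.802  17.594   4.054   0.028  -0.002]
24.78 [ 0.51  -0.027  0.328] F [-0.089  0.642 -4.412] M [-0.06  -0.127  0.031] Mtool [-0.068  0.123 -0.031] tilt 0.01 w 0.64 eff [ -0.009 -32.105  17.405   4.034   0.002  -0.001]
```

```bash
python3 -m creep '[[-1,18,15,0,0,0,0],[-1,42,35,0,0,0,0],[-1,66,54,0,0,0,0],[-1,90,74,0,0,0,0],[-1,114,94,0,0,0,0],[-1,138,114,0,0,0,0],[-1,160,132,0,0,0,0],[-1,170,140,0,0,0,0]]'
python3 -m creep '[[-1,0,0,0,0,0,0],[-1,0,0,0,0,0,0],[-1,0,0,0,0,0,0],[-1,0,0,0,0,0,0],[-1,0,0,0,0,0,0],[-1,0,0,0,0,0,0]]'; python3 s.py
python3 - <<'E'
from h import *
im,d=vision.capture("scene"); save("scene2",im)
E
python3 lids.py
```

```text
time_s: 25.45
tcp_pos: [0.6919, -0.157, 0.3274]
ee_rot: [[0.998, 0.067, 0.001], [0.067, -0.998, -0.003], [0.001, 0.003, -1.0]]
wrist_force: [1.0, -0.2, -3.4]
gripper_width: 0.642
gripper_force: 30.0
time_s: 25.95
tcp_pos: [0.6895, -0.1542, 0.3288]
ee_rot: [[0.998, 0.069, -0.0], [0.069, -0.998, -0.002], [-0.0, 0.002, -1.0]]
wrist_force: [-0.2, -0.1, -4.0]
gripper_width: 0.641
gripper_force: 30.0
25.95 [ 0.69  -0.154  0.329] F [-0.182 -0.055 -3.991] M [-0.071  0.021  0.022] Mtool [-0.069 -0.025 -0.022] tilt -0.01 w 0.641 eff [ -0.049 -50.335  19.739   4.552   0.088  -0.001]
top lid 696 479.5 150.0 [112.1  56.3] 4.07 z 0.0597
scene lid 448 476.8 149.2 [113.4  60.7] 5.3 z 0.0601
scene lid 510 482.9 61.6 [114.8  60.9] 4.17 z 0.0602
```

View pics/scene2.png

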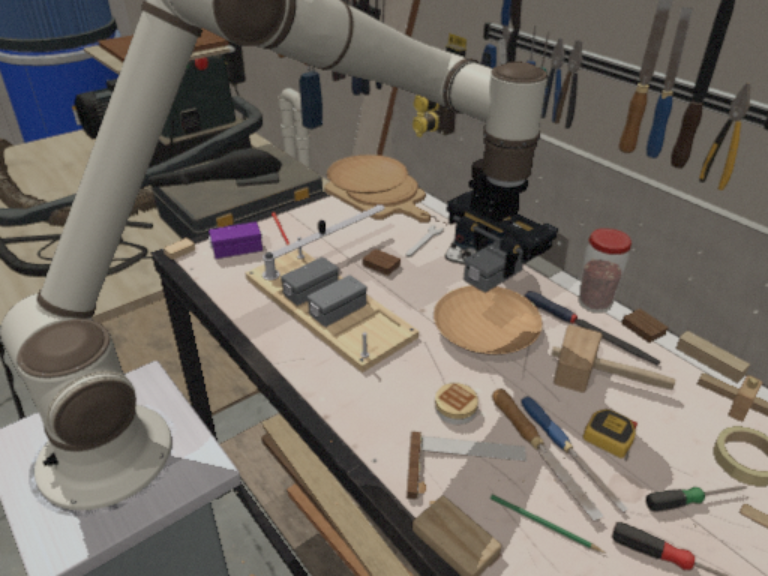

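The right case hangs level at about (487,268) over the dish at (487,320). Left and middle sit in their pockets at (310,280) and (337,300), the bar is still open, and nothing else has moved. The level moment shifted again after the carry, so there is a loose mass in this case.

```bash
python3 -c "
from station import r;print(r.finish_job())"
```

```text
the job is handed in; nothing more can be done
None
```

I picked the right case as the one with the roller and handed the job in holding it level about 10 cm above the dish's rim, with the left and middle cases back in their pockets and the bar open; the judge's result was not shown.

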